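# Set an air grille's blades for two-way throw

## Robot

A 6-joint arm with a two-finger parallel gripper is mounted at the origin on a cart in front of the work surface, level with it; the furniture and walls round the work are solid. World frame = base frame: x ahead of the robot, y to its left, z up, the work surface at z = 0. Lengths are in m, angles in degrees, forces in N, time in s.
With the tool pointing down it reaches from about 0.25 to 0.775 m from the base axis. Payload 4 kg.
Tool frame: the origin (TCP) lies at the very end of the fingers, on their centre line; the grasp point (between the pads) lies 19 mm behind it; z points along the fingers, y is the line along which they close (so a half turn about z gives the same grasp; the last joint's range is limited). The gripper opens to 94 mm and grips with 3 to 60 N. Pads are 16 mm wide; open, the fingers measure 119 mm over their backs; the gripper's body (75 mm by 177 mm) begins 78 mm behind the grasp point.
Start: joints at [-81.022, 4.996, 78.535, -0, 96.463, -5.907], TCP at [0.141, -0.532, 0.206] pointing down, gripper open.
Joint ranges: [-177.83, 177.83], [-43.37, 116.18], [15.69, 146.23], [-61.86, 241.86], [9.47, 152.12], [-147.06, 147.06]. Speed limits (degrees/s): [159.86, 159.86, 180, 180, 180, 180].

## Interface

Orientations are given as [roll, pitch, yaw] about the fixed x, y, z axes, in that order (R = Rz(yaw) Ry(pitch) Rx(roll)).
In Python, from cell import get_obs, vision, env gives the robot as it stands.
- The arm moves only by the shell command python3 -m crank 'ROWS' [OPENING] [FORCE]. ROWS is JSON, a list that holds one entry, the list of rows, each a list of 6 numbers: the shift along the tool's x, y, z scaled (see below), then the turn, a rotation vector about the tool's x, y, z scaled (see below). A call has 1 to 12 rows; each row shifts and turns the commanded pose from where the row before left it, along the tool's axes as they then stand; what a row does not reach is not made up. The controller multiplies each number of a shift by 0.25 m and each number of a turn by 0.1 rad. A row lasts 1/8 s, in which the tool goes at most 62.5 mm and 10.7 degrees, less where a joint would pass 70% of its speed; a pose out of reach is approached as far as the arm can. A call with a number of a shift or a turn outside -1 to 1 is refused whole. A call with a gripper value outside its range is refused whole. OPENING is the opening, from -1 (shut) to 1 (fully open), set as the call begins (- or left out, the last holds). The fingers move at their own pace and stop on an object; FORCE is the grip in N (left out, the last holds). Time passes only in rows, so rows that do not move let the fingers close. It gives the time, the measured TCP pose, the force, the opening and the grip force at its end, in the units of the state.
- get_obs(): the state, without advancing time (a new reading comes with each control period).
- vision.snapshot(name): name is "scene" or "side" or "wrist"; returns a dict with "image" (400x640x3 uint8, red, green, blue), "fx", "fy", "cx", "cy" (pixels), "k1" (the pictures are not rectified: a ray, as slopes to the right and down, at radius r is drawn at 1 + k1 r^2 times it, then the intrinsics apply), "rvec" (rotation vector, rad) and "tvec" (3), from world to camera coordinates, as OpenCV has them; the wrist camera has in their place "mount" (4x4, takes a point from camera to tool coordinates, whose origin is the TCP and whose axes are the flange's). Camera axes: x right, y down, z forward; pixel columns grow to the right and rows downward; lengths in m; the calibration is good to about 2 mm. A picture is of the moment at which its call begins: read the wrist's pose just before it. There is no depth.
- env.job_done(): hands the job in; it is judged then, once.
The state is a dict: "time": time; "joint_pos": joint angles; "joint_velocities": joint speeds; "tau": joint torques, N m; "tool_pos": TCP position; "orientation": TCP orientation; "contact_force": force on the tool from outside, world axes, zero at the start; "moment": the same for the moment, N m; "width": opening from 0.0 (shut) to 1.0 (fully open); "grasp_force": force on a finger pad.
Only numpy, scipy, OpenCV 4.12 (cv2) and the standard library are available. Lean on these libraries where they do the work, as an engineer would, in place of code of your own. Each camera call takes 0.05 s, during which the arm holds its last target. There are 200 camera calls.

## Task

Set the blades of the ventilation grille on the bench for two-way throw: on each side of the middle bar all four blades shall lean outwards, away from the middle, at about 45 degrees, none left standing and none laid flat. Do it by drawing the fingertips lightly along each row of blades from the middle outwards; do not lift or shove the grille, and leave the screwdriver, marker and tape roll beside it alone.

Things in the scene. Friction and masses are not known exactly. Their poses are not given: they have to be found in the camera images.
- grille: Ventilation supply grille: bare aluminium frame and blades, loose (about 1.7 to 2.5 kg), face up on the bench. Origin: centre of its underside; x = short side, y = long side along the row of blades, z up. Outside 150 (x) by 392 (y) by 56 mm high; face flange 20 mm wide all round, its top at z = 56 mm; opening inside it 110 (x) by 352 (y) mm.
- middle (a point): Point on top of the middle bar (mullion), a fixed bar 20 mm wide across the opening between the two banks of blades, at x = 0, y = 0, z = 24 mm of the grille: 32 mm below the face. The space above it is free: 80 mm between the two nearest pivots, less what those blades lean in. Axes as the grille's.
- left_end (a point): Pivot of the left bank's last blade, at x = 0, y = +136, z = 34 mm of the grille. The left bank's blades are pivoted at y = +40, +72, +104, +136 mm, all at z = 34 mm (22 mm below the face). The opening ends 40 mm beyond this point.
- right_end (a point): Pivot of the right bank's last blade, at x = 0, y = -136, z = 34 mm of the grille. The right bank's blades are pivoted at y = -40, -72, -104, -136 mm, all at z = 34 mm. The opening ends 40 mm beyond this point.
- blade_left_1 (a joint): Lean of the left bank's blade next to the middle bar, pivoted at y = +40 mm; signs and stops as the others. Each blade is a thin flat strip along x, 104 long, 2.6 thick, 44 mm deep, pivoted at mid depth: upper edge at 34 + 22 cos(lean) mm over the bench, flush with the face when upright. Stiff friction pivot (0.03 N m, about 2 N at the edge); it stays where it is left, each by itself.
- blade_left_2 (a joint): Lean of the blade pivoted at y = +72 mm of the grille (left bank, number 2 counted outwards from the mullion), in rad: 0 upright, positive = upper edge leaning outwards, away from the mullion, negative = leaning towards the mullion; stops at -1.3 and 1.3.
- blade_left_3 (a joint): Lean of the blade pivoted at y = +104 mm of the grille (left bank, number 3 counted outwards from the mullion), in rad: 0 upright, positive = upper edge leaning outwards, away from the mullion, negative = leaning towards the mullion; stops at -1.3 and 1.3.
- blade_left_4 (a joint): Lean of the blade pivoted at y = +136 mm of the grille (left bank, number 4 counted outwards from the mullion), in rad: 0 upright, positive = upper edge leaning outwards, away from the mullion, negative = leaning towards the mullion; stops at -1.3 and 1.3.
- blade_right_1 (a joint): Lean of the right bank's blade next to the middle bar, pivoted at y = -40 mm; signs and stops as the others. Each blade is a thin flat strip along x, 104 long, 2.6 thick, 44 mm deep, pivoted at mid depth: upper edge at 34 + 22 cos(lean) mm over the bench, flush with the face when upright. Stiff friction pivot (0.03 N m, about 2 N at the edge); it stays where it is left, each by itself.
- blade_right_2 (a joint): Lean of the blade pivoted at y = -72 mm of the grille (right bank, number 2 counted outwards from the mullion), in rad: 0 upright, positive = upper edge leaning outwards, away from the mullion, negative = leaning towards the mullion; stops at -1.3 and 1.3.
- blade_right_3 (a joint): Lean of the blade pivoted at y = -104 mm of the grille (right bank, number 3 counted outwards from the mullion), in rad: 0 upright, positive = upper edge leaning outwards, away from the mullion, negative = leaning towards the mullion; stops at -1.3 and 1.3.
- blade_right_4 (a joint): Lean of the blade pivoted at y = -136 mm of the grille (right bank, number 4 counted outwards from the mullion), in rad: 0 upright, positive = upper edge leaning outwards, away from the mullion, negative = leaning towards the mullion; stops at -1.3 and 1.3.
- driver: Loose screwdriver with black handle, 180 x 22 x 24 mm, lying on the bench beyond the grille; origin at the centre of its underside, x along it. Bystander.
- marker: Loose marker pen, white and blue, 135 mm long, 17 mm thick, lying on the bench on the robot's side of the grille; origin at the centre of its underside, y along it. Bystander.
- tape: Loose roll of tape lying flat, 100 mm across, 25 mm high, on the bench past the right (-y) end of the grille; origin at the centre of its underside. Bystander.

How it is judged (in metres and radians):
At the end, for the whole second after the job is handed in: All eight blades lean outwards, away from the mullion, by 28 to 62 degrees (0.49 to 1.08 rad) and are at rest; the grille lies flat and still within 30 mm of where it was (value of joint blade_left_1 between 0.49 and 1.08 rad and velocity of joint blade_left_1 between -0.05 and 0.05 rad/s and value of joint blade_left_2 between 0.49 and 1.08 rad and velocity of joint blade_left_2 between -0.05 and 0.05 rad/s and value of joint blade_left_3 between 0.49 and 1.08 rad and velocity of joint blade_left_3 between -0.05 and 0.05 rad/s and value of joint blade_left_4 between 0.49 and 1.08 rad and velocity of joint blade_left_4 between -0.05 and 0.05 rad/s and value of joint blade_right_1 between 0.49 and 1.08 rad and velocity of joint blade_right_1 between -0.05 and 0.05 rad/s and value of joint blade_right_2 between 0.49 and 1.08 rad and velocity of joint blade_right_2 between -0.05 and 0.05 rad/s and value of joint blade_right_3 between 0.49 and 1.08 rad and velocity of joint blade_right_3 between -0.05 and 0.05 rad/s and value of joint blade_right_4 between 0.49 and 1.08 rad and velocity of joint blade_right_4 between -0.05 and 0.05 rad/s and linear speed of grille below 0.01 m/s and distance of grille from where it was at the start of the episode below 0.03 m and angle between grille's own z axis and vertical below 0.03 rad); the robot touches nothing.
It fails at once if the grille is lifted by more than 10 mm (height (world z) of grille above 0.01 m).
It fails at once if the grille is shoved by more than 40 mm (distance of grille from where it was at the start of the episode above 0.04 m).
It fails at once if the fingers press the grille or its blades with more than 30 N (contact force between the fingers and grille above 30 N).
It fails at once if a blade is tipped over outwards (past 0.49 rad) before its neighbour nearer the middle bar has been (still under 0.3 rad) ((value of joint blade_left_2 above 0.49 rad and value of joint blade_left_1 below 0.3 rad) or (value of joint blade_left_3 above 0.49 rad and value of joint blade_left_2 below 0.3 rad) or (value of joint blade_left_4 above 0.49 rad and value of joint blade_left_3 below 0.3 rad) or (value of joint blade_right_2 above 0.49 rad and value of joint blade_right_1 below 0.3 rad) or (value of joint blade_right_3 above 0.49 rad and value of joint blade_right_2 below 0.3 rad) or (value of joint blade_right_4 above 0.49 rad and value of joint blade_right_3 below 0.3 rad)).
It fails at once if the screwdriver, the marker or the tape roll is moved by more than 20 mm (distance of any of driver, marker, tape from where it was at the start of the episode above 0.02 m).
It also fails if it takes over 43 s, if anything falls off the work surface, if the arm or the gripper's body presses on something with over 40 N, if the wrist force passes 120 N, or if a joint passes its speed limit or range.

## Working session

There is one attempt and no reset: what is moved stays moved. The work goes in short steps, Python scripts to look and compute and a shell command to move; the robot and the scene stay as the last step left them, time stands still between calls to the robot, and variables do not carry over. Pictures are saved under pics/ and viewed, at most 10 in all, crops included, and the job is handed in when it is done.

```bash
mkdir -p pics; ls
cat > h.py <<'E'
import numpy as np, cv2
from cell import get_obs, vision, env
def snap(n, f):
    s=vision.snapshot(n); cv2.imwrite('pics/'+f, cv2.cvtColor(s['image'],cv2.COLOR_RGB2BGR)); return s
E
python3 - <<'E'
from h import *
import pickle
o=get_obs(); print(o)
d={n:snap(n,n+'0.png') for n in('scene','side')}
pickle.dump(d,open('c.pkl','wb'))
for n in d: print(n,{k:v for k,v in d[n].items() if k!='image'})
E
```

```text
pics
{'time': 0.0, 'joint_pos': array([-8.10212210e+01,  5.04005112e+00,  7.86248892e+01, -1.67993332e-04,
        9.64595123e+01, -5.90700534e+00]), 'joint_velocities': array([-0.04542697, -0.02022135,  0.03309536, -0.03921618,  0.01244985,
       -0.01010814]), 'tau': array([-5.03229126e-05, -3.40176344e+01, -3.02433300e+01,  7.17498385e-02,
        3.28275037e-02, -1.77617112e-04]), 'tool_pos': array([ 0.14120372, -0.53101294,  0.20429388]), 'orientation': array([-1.79876191e+02, -1.26418461e-02,  1.48857519e+01]), 'contact_force': array([0.13794794, 0.11039523, 0.58061769]), 'moment': array([-0.00146628,  0.03719556, -0.05839252]), 'grasp_force': 0.0, 'width': 1.0027230970497782}
scene {'fx': 477.9738947243069, 'fy': 477.9738947243069, 'cx': 325.43684565258053, 'cy': 199.19815812978922, 'k1': -0.06294927391504389, 'rvec': array([ 2.09049297, -1.14771488,  0.50334507]), 'tvec': array([-0.51543187,  0.24816369,  0.91097202])}
side {'fx': 369.57031808544593, 'fy': 369.57031808544593, 'cx': 317.14621070722916, 'cy': 197.06047065775567, 'k1': -0.06734623875150711, 'rvec': array([-0.05378056,  2.77737628, -1.46552761]), 'tvec': array([0.50620445, 0.20564247, 0.64948583])}
```

View pics/scene0.png

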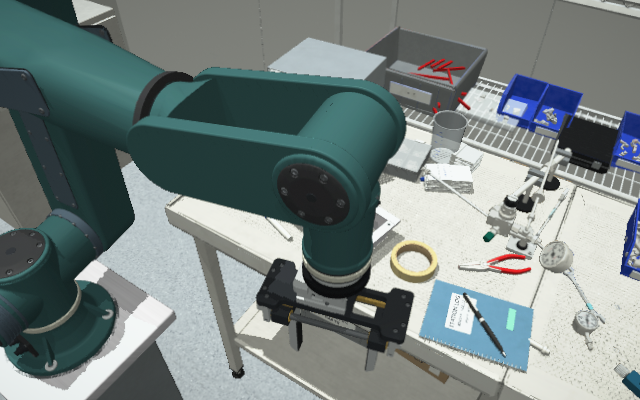

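View pics/side0.png

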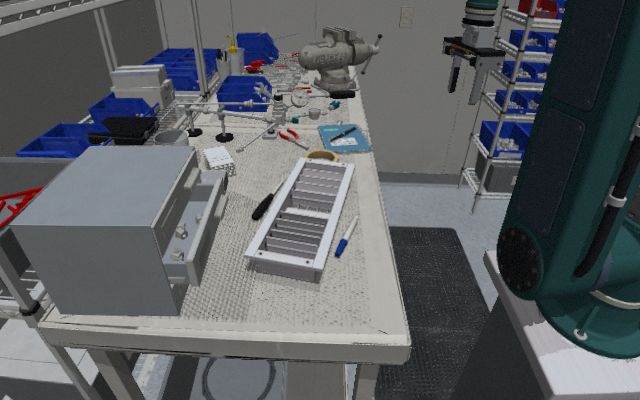

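The side view shows the grille, its corners near (302,156), (354,164), (321,270) and (246,258). The tape lies past the far (-y) end, the marker on the right, the screwdriver on the left, and a drawer cabinet beyond. I'll enlarge it for accurate corners.

Run:
```python
from h import *
i=cv2.imread('pics/side0.png')[145:295,230:370]
cv2.imwrite('pics/crop0.png',cv2.resize(i,(560,600),interpolation=cv2.INTER_CUBIC))
```

```text
(no output)
```

View pics/crop0.png

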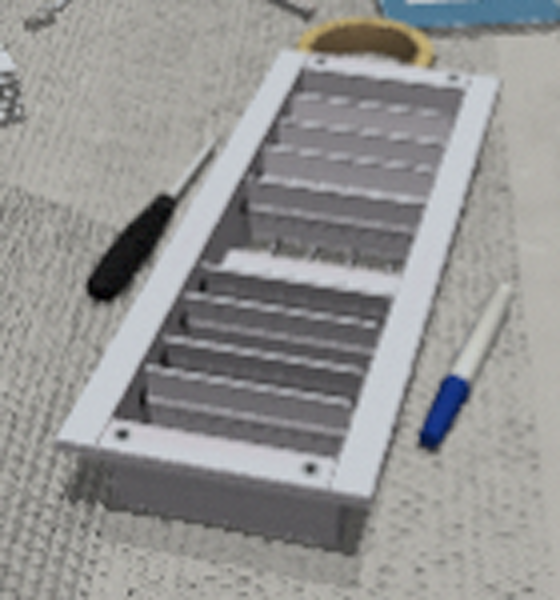

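```bash
cat >> h.py <<'E'
import pickle
from scipy.optimize import least_squares
def K(c): return np.array([[c['fx'],0,c['cx']],[0,c['fy'],c['cy']],[0,0,1.]])
def proj(c,p): return cv2.projectPoints(np.asarray(p,float).reshape(-1,1,3),c['rvec'],c['tvec'],K(c),np.array([c['k1'],0,0,0]))[0][:,0]
def onplane(c,uv,z):
    n=cv2.undistortPoints(np.array(uv,float).reshape(-1,1,2),K(c),np.array([c['k1'],0,0,0]))[:,0]
    R=cv2.Rodrigues(c['rvec'])[0]; o=-R.T@c['tvec']; d=np.c_[n,np.ones(len(n))]@R
    return o+d*((z-o[2])/d[:,2])[:,None]
def w(g,p):
    p=np.asarray(p,float).reshape(-1,3); x,y,a=g; C,S=np.cos(a),np.sin(a)
    return np.c_[x+C*p[:,0]-S*p[:,1],y+S*p[:,0]+C*p[:,1],p[:,2]]
CORN=np.array([[.075,-.196,.056],[-.075,-.196,.056],[-.075,.196,.056],[.075,.196,.056]])
E
python3 - <<'E'
from h import *
c=pickle.load(open('c.pkl','rb'))['side']
uv=np.array([[287,52],[497,77],[370,497],[62,443]])/4+[230,145]
P=onplane(c,uv,.056);print(P, [np.linalg.norm(P[i]-P[i-1]) for i in range(4)])
r=least_squares(lambda g:(proj(c,w(g,CORN))-uv).ravel(),[.5,0,0]);print(r.x,np.degrees(r.x[2]),r.fun)
g=r.x; pickle.dump(g,open('g.pkl','wb'))
for n,p in(('driver',[[90,298],[215,145]]),('marker',[[428,440],[508,290]]),('tape',[[300,40],[435,55]])):
    print(n,onplane(c,np.array(p)/4+[230,145],.012)[:,:2])
i=cv2.imread('pics/side0.png')[145:295,230:370]
i=cv2.resize(i,(560,600),interpolation=cv2.INTER_CUBIC)
def L(p,col): 
    q=np.rint((proj(c,w(g,p))-[230,145])*4).astype(int); cv2.line(i,q[0],q[1],col,1)
for k in range(4): L(CORN[[k-1,k]],(0,0,255))
for s in(1,-1):
    for y in(.04,.072,.104,.136): L([[-.052,s*y,.056],[.052,s*y,.056]],(0,255,0))
L([[-.055,.01,.024],[.055,.01,.024]],(255,0,0));L([[-.055,-.01,.024],[.055,-.01,.024]],(255,0,0))
cv2.imwrite('pics/ov0.png',i)
E
```

```text
[[ 0.56171785 -0.43736073  0.056     ]
 [ 0.42279285 -0.41165566  0.056     ]
 [ 0.49888199 -0.02981778  0.056     ]
 [ 0.64058785 -0.05705468  0.056     ]] [np.float64(0.3883982115358744), np.float64(0.14128307859489708), np.float64(0.38934524484975924), np.float64(0.14429968538792473)]
[ 0.53116699 -0.23564032 -0.19978304] -11.446725283890782 [-1.38257196 -0.97589932  1.51680672 -0.17828442  1.30811177  0.52043066
 -1.47196544 -0.57627263]
driver [[ 0.65984174 -0.22107148]
 [ 0.60626235 -0.38790724]]
marker [[ 0.47004485 -0.11426325]
 [ 0.42232437 -0.2408798 ]]
tape [[ 0.55884562 -0.53791189]
 [ 0.45908456 -0.52072532]]
```

View pics/ov0.png

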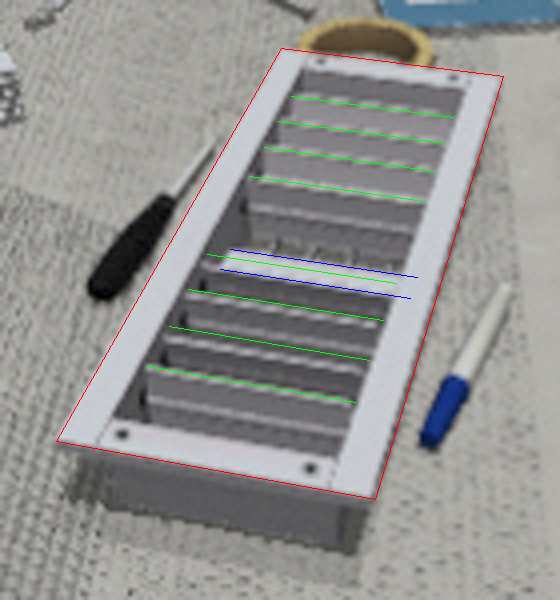

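The overlay fits the grille to about 1 px: centre (0.531, -0.236), yaw -11.4°, with all blades still near upright. I'll shut the fingers, turn the tool to the grille's axes and go above the middle.

```bash
python3 -m crank '[[[0,0,0,0,0,0.919],[0,0,0,0,0,0.919],[0,0,0,0,0,0.919],[0,0,0,0,0,0.919],[0,0,0,0,0,0.919]]]' -1 20
python3 -m crank '[[[0.13,-0.147,0,0,0,0],[0.13,-0.147,0,0,0,0],[0.13,-0.147,0,0,0,0],[0.13,-0.147,0,0,0,0],[0.13,-0.147,0,0,0,0],[0.13,-0.147,0,0,0,0],[0.13,-0.147,0,0,0,0],[0.13,-0.147,0,0,0,0],[0.13,-0.147,0,0,0,0],[0.13,-0.147,0,0,0,0],[0,0,0,0,0,0],[0,0,0,0,0,0]]]'
cat >> h.py <<'E'
def rel(n=8):
    "TCP in grille frame (mm), yaw error"
    import time
    g=pickle.load(open('g.pkl','rb')); o=get_obs(); t=o['tool_pos']; C,S=np.cos(g[2]),np.sin(g[2]); d=t[:2]-g[:2]
    print('t',round(o['time'],2),'rel mm',np.round([1e3*(C*d[0]+S*d[1]),1e3*(-S*d[0]+C*d[1]),1e3*t[2]],1),'rpy',np.round(o['orientation'],1),'yaw want',round(np.degrees(g[2]),1),'F',np.round(o['contact_force'],1),'w',round(o['width'],2))
def wcam(s,o):
    "fixed-camera form of a wrist snapshot"
    from scipy.spatial.transform import Rotation as Ro
    T=np.eye(4);T[:3,:3]=Ro.from_euler('xyz',o['orientation'],degrees=True).as_matrix();T[:3,3]=o['tool_pos']
    M=np.linalg.inv(T@s['mount']); s=dict(s); s['rvec']=cv2.Rodrigues(M[:3,:3])[0].ravel(); s['tvec']=M[:3,3]; return s
E
python3 - <<'E'
from h import *
rel(); o=get_obs(); s=snap('wrist','w1.png'); pickle.dump(wcam(s,o),open('w1.pkl','wb')); print(s['mount'],s['fx'])
E
```

```text
time: 0.72
tool_pos: [0.1412, -0.5312, 0.2048]
orientation: [-179.9, 0.0, -11.6]
contact_force: [-0.7, -0.2, -0.2]
width: 0.504
grasp_force: 0.0
time: 2.22
tool_pos: [0.5322, -0.2359, 0.2048]
orientation: [180.0, 0.1, -11.4]
contact_force: [-0.1, -0.4, 0.4]
width: 0.006
grasp_force: 0.0
t 2.23 rel mm [ 1.100e+00 -1.000e-01  2.048e+02] rpy [ 1.80e+02  1.00e-01 -1.14e+01] yaw want -11.4 F [-0.1 -0.4  0.4] w 0.01
[[-1.36223007e-03 -9.59170465e-01 -2.82825322e-01  8.20067979e-02]
 [ 9.99998943e-01 -1.16279603e-03 -8.73008875e-04  1.14368860e-03]
 [ 5.08496166e-04 -2.82826213e-01  9.59171035e-01 -1.78245479e-01]
 [ 0.00000000e+00  0.00000000e+00  0.00000000e+00  1.00000000e+00]] 287.412555230338
```

View pics/w1.png

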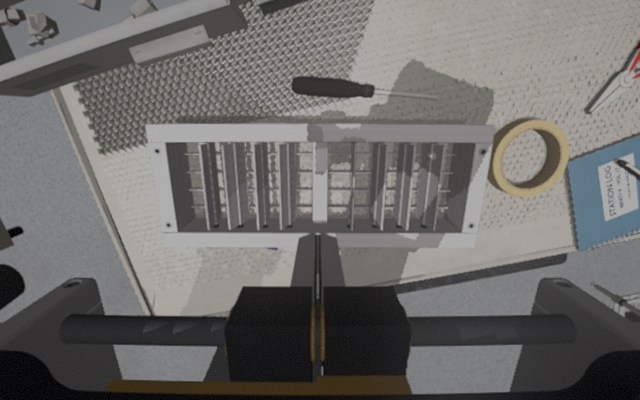

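The wrist view shows the whole grille, outer corners near (147,126), (493,126), (477,248) and (163,247), with the mullion at column 320. I'll cross-check the pose from it and estimate the blade leans.

Run:
```python
from h import *
c=pickle.load(open('w1.pkl','rb')); side=pickle.load(open('c.pkl','rb'))['side']; g0=pickle.load(open('g.pkl','rb'))
uv=np.array([[493,126],[477,248],[163,247],[147,126]]); 
r=least_squares(lambda g:(proj(c,w(g,CORN))-uv).ravel(),g0);print('wrist fit',r.x,'side',g0,np.round(r.fun,1))
g=r.x
i=cv2.imread('pics/w1.png'); x0,y0=140,115; i=cv2.resize(i[y0:y0+140,x0:x0+360],None,fx=2.2,fy=3,interpolation=cv2.INTER_CUBIC)
def L(p,col):
    q=np.rint((proj(c,w(g,p))-[x0,y0])*[2.2,3]).astype(int); cv2.line(i,q[0],q[1],col,1)
for k in range(4): L(CORN[[k-1,k]],(0,0,255))
for s in(1,-1):
    for y in(.04,.072,.104,.136): L([[.01,s*y,.056],[.052,s*y,.056]],(0,255,0))
L([[-.055,.01,.024],[.055,.01,.024]],(255,0,0));L([[-.055,-.01,.024],[.055,-.01,.024]],(255,0,0))
cv2.imwrite('pics/ov1.png',i)
```

```text
wrist fit [ 0.53179866 -0.24002816 -0.20161049] side [ 0.53116699 -0.23564032 -0.19978304] [ 3.2 -0.4 -1.5  0.7  1.1  1.5 -2.8 -0.7]
```

View pics/ov1.png

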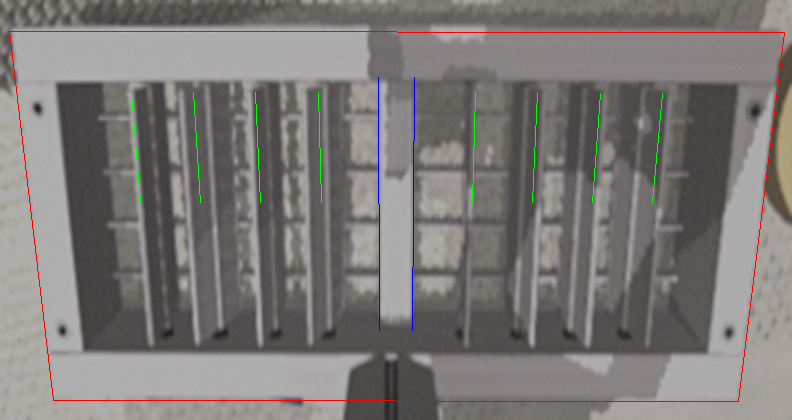

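```bash
python3 -m crank '[[[0,0,0.125,0,0,0],[0,0,0.125,0,0,0],[0,0,0.125,0,0,0],[0,0,0.125,0,0,0],[0,0,0.06,0,0,0],[0,0,0.04,0,0,0],[0,0,0,0,0,0],[0,0,0,0,0,0]]]'
python3 - <<'E'
from h import *
pickle.dump(np.array([.5315,-.238,-.2007]),open('g.pkl','wb')); rel()
E
```

```text
time: 3.28
tool_pos: [0.5335, -0.2364, 0.0569]
orientation: [179.9, -0.1, -11.4]
contact_force: [0.0, -0.9, 0.0]
width: 0.008
grasp_force: 0.0
t 3.27 rel mm [ 1.7  2.  56.9] rpy [ 1.799e+02 -1.000e-01 -1.140e+01] yaw want -11.5 F [ 0.  -0.9  0. ] w 0.01
```

```bash
python3 -m crank '[[[0,0,0.026,0,0,0],[0,0,0,0,0,0],[0,-0.05,0,0,0,0],[0,-0.05,0,0,0,0],[0,-0.04,0,0,0,0],[0,-0.04,0,0,0,0],[0,0,0,0,0,0]]]'
python3 - <<'E'
from h import *
rel()
E
```

```text
time: 4.15
tool_pos: [0.5419, -0.1907, 0.0491]
orientation: [-180.0, -0.0, -11.4]
contact_force: [0.3, 1.1, -0.3]
width: 0.003
grasp_force: 0.0
t 4.15 rel mm [ 0.8 48.4 49.1] rpy [-180.    -0.   -11.4] yaw want -11.5 F [ 0.3  1.1 -0.3] w 0.0
```

```bash
python3 -m crank '[[[0,-0.042,0,0,0,0],[0,-0.042,0,0,0,0],[0,-0.042,0,0,0,0],[0,-0.042,0,0,0,0],[0,-0.042,0,0,0,0],[0,-0.042,0,0,0,0],[0,-0.042,0,0,0,0],[0,-0.042,0,0,0,0],[0,-0.042,0,0,0,0],[0,-0.042,0,0,0,0],[0,0,0,0,0,0]]]'
python3 -m crank '[[[0,0,-0.05,0,0,0],[0,0,-0.1,0,0,0],[0,0.125,-0.15,0,0,0],[0,0.125,-0.15,0,0,0],[0,0.125,-0.15,0,0,0],[0,0.125,0,0,0,0],[0,0.12,0,0,0,0],[0,0,0,0,0,0],[0,0,0,0,0,0]]]'
cat >> h.py <<'E'
def look(f):
    rel(); o=get_obs(); c=wcam(snap('wrist',f+'.png'),o); pickle.dump(c,open(f+'.pkl','wb')); g=pickle.load(open('g.pkl','rb'))
    i=cv2.imread('pics/'+f+'.png'); x0,y0=140,115; i=cv2.resize(i[y0:y0+140,x0:x0+360],None,fx=2.2,fy=3,interpolation=cv2.INTER_CUBIC)
    def L(p,col):
        q=np.rint((proj(c,w(g,p))-[x0,y0])*[2.2,3]).astype(int); cv2.line(i,q[0],q[1],col,1)
    for k in range(4): L(CORN[[k-1,k]],(0,0,255))
    for s in(1,-1):
        for y in(.04,.072,.104,.136):
            for j,(a,col) in enumerate(((0,(0,255,0)),(28,(0,255,255)),(45,(255,0,0)),(62,(0,0,255)))):
                b=np.radians(a); Y,Z=s*(y+.022*np.sin(b)),.034+.022*np.cos(b)
                L([[.03,Y,Z],[.052,Y,Z]],col)
    cv2.imwrite('pics/'+f+'o.png',i)
E
python3 -c "
from h import *
look('w2')"
```

```text
time: 5.52
tool_pos: [0.5627, -0.0873, 0.0489]
orientation: [-179.9, 0.0, -11.4]
contact_force: [0.4, 1.0, 0.4]
width: 0.009
grasp_force: 0.5
time: 6.65
tool_pos: [0.5318, -0.2404, 0.1994]
orientation: [-180.0, -0.0, -11.5]
contact_force: [0.8, 0.3, -0.2]
width: 0.006
grasp_force: 0.0
t 6.65 rel mm [  0.8  -2.3 199.4] rpy [-180.    -0.   -11.5] yaw want -11.5 F [ 0.8  0.3 -0.2] w 0.01
```

View pics/w2o.png

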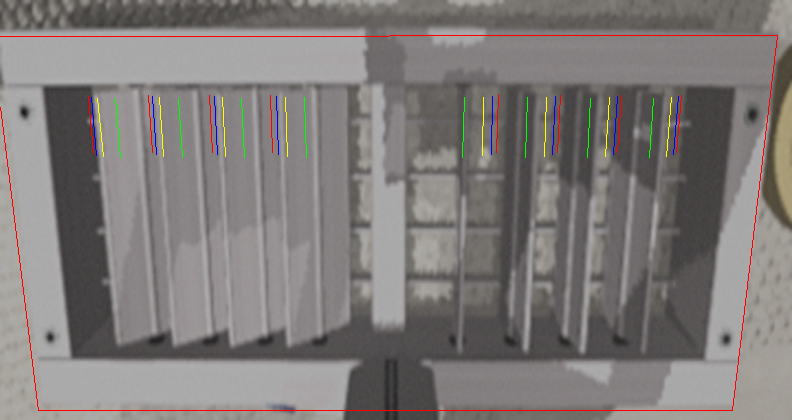

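All four left blades lie over by about the same amount. From upper edge to pivot (e.g. columns 288→320 and 118→155 of the overlay) I get roughly 45–50°, which matches the tip height. The grille hasn't moved, so the right bank gets the same stroke.

```bash
python3 -m crank '[[[0,0,0.125,0,0,0],[0,0,0.125,0,0,0],[0,0,0.125,0,0,0],[0,0,0.125,0,0,0],[0,0,0.06,0,0,0],[0,0,0.038,0,0,0],[0,0,0,0,0,0],[0,0.05,0,0,0,0],[0,0.05,0,0,0,0],[0,0.04,0,0,0,0],[0,0.04,0,0,0,0],[0,0,0,0,0,0]]]'
python3 -c "
from h import *
rel()"
```

```text
time: 8.2
tool_pos: [0.5224, -0.2861, 0.0494]
orientation: [180.0, 0.0, -11.5]
contact_force: [-0.4, -0.8, -0.6]
width: 0.003
grasp_force: 0.0
t 8.2 rel mm [  0.7 -48.9  49.4] rpy [180.    0.  -11.5] yaw want -11.5 F [-0.4 -0.8 -0.6] w 0.0
```

```bash
python3 -m crank '[[[0,0.042,0,0,0,0],[0,0.042,0,0,0,0],[0,0.042,0,0,0,0],[0,0.042,0,0,0,0],[0,0.042,0,0,0,0],[0,0.042,0,0,0,0],[0,0.042,0,0,0,0],[0,0.042,0,0,0,0],[0,0.042,0,0,0,0],[0,0.042,0,0,0,0],[0,0,0,0,0,0]]]'
python3 -m crank '[[[0,0,-0.05,0,0,0],[0,0,-0.1,0,0,0],[0,-0.125,-0.15,0,0,0],[0,-0.125,-0.15,0,0,0],[0,-0.125,-0.15,0,0,0],[0,-0.125,0,0,0,0],[0,-0.12,0,0,0,0],[0,0,0,0,0,0],[0,0,0,0,0,0]]]'
python3 -c "
from h import *
look('w3')
c=pickle.load(open('w3.pkl','rb'))
i=cv2.imread('pics/w3.png')[115:255,140:500]
cv2.imwrite('pics/w3c.png',cv2.resize(i,None,fx=2.2,fy=3,interpolation=cv2.INTER_CUBIC))"
```

```text
time: 9.57
tool_pos: [0.5016, -0.3892, 0.0496]
orientation: [179.9, -0.0, -11.5]
contact_force: [1.0, 0.6, 0.2]
width: 0.003
grasp_force: 0.0
time: 10.7
tool_pos: [0.5327, -0.2363, 0.2001]
orientation: [179.9, -0.0, -11.4]
contact_force: [-0.6, 0.4, 0.4]
width: 0.009
grasp_force: 0.0
t 10.7 rel mm [  0.9   2.  200.1] rpy [179.9  -0.  -11.4] yaw want -11.5 F [-0.6  0.4  0.4] w 0.01
```

View pics/w3c.png

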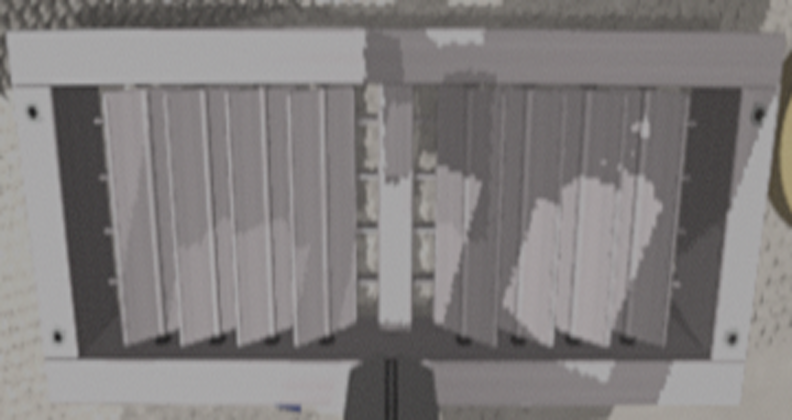

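All eight blades lean outwards evenly: the right bank's upper edges are at columns 497, 553, 608 and 668, with pivots at 463, 518, 573 and 628. Across blade 1 the widths from upper to lower edge (60–62 px) give about 46–48°. The grille is in place and the arm is clear.

```bash
python3 -c "
from h import *
print(env.job_done())"
```

```text
the job is handed in; nothing more can be done
None
```

I set all eight blades leaning outwards at about 45–50° (estimated from the wrist camera), with the grille in its place and the arm clear, and handed the job in at about 11 s of the 43 s; no verdict came back.

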